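Set the cantilever beam to its mark and hold it

TASK

On the wooden stand, swing the beam clamp's lever up until it stands straight upright, so that the beam is free. Then slide the beam outward, flat on the stand and square to its edge, until the scribed line lies over the stand's outer edge, never letting the weighted end tip down. At that length it tips over by itself, so finish still holding it there, level and flat on the stand, with the lever left upright and the other equipment on the bench undisturbed.

Things in the scene. Friction and masses are not known exactly. Their poses are not given: they have to be found in the camera images.
- stand: Fixed wooden stand: plank 360 long (its x), 150 wide (its y), on two end blocks; flat top 90 mm above the bench. Origin on the bench under its centre; z up; x points outward, the way the beam is slid (roughly to the robot's right, -y of the world)
- stand_edge (a point): middle of the stand's outer top edge, 180 mm along x from the stand's centre, 90 mm above the bench; axes as the stand's
- clamp_axle (a point): centre of the clamp's axle (along the stand's y), 40 mm inward of stand_edge and 114 mm above the bench. Its steel bracket: two upright plates 5 mm thick, 36 long in x, 36 high over the stand's top, at y = +/-32.5 mm, with feet out to y = +/-64; the beam passes between the plates
- lever (a joint): clamp lever on the axle, rad: 0 = straight upright (beam free, 3 mm below the cam); positive leans inward (-x of the stand), negative outward; stops at +/-1.2. Starts clamped, at 0.86 to 1.0. From about 0.85 either way the cam at its foot presses on the beam. Stays where left (friction, about 1 N at the knob)
- lever_knob (a point): centre of the black ball knob, 26 mm across, smooth, at the lever's end, 85 mm from the axle: 85 sin(lever) inward of it and 85 cos(lever) above it. The steel rod below the knob is 9 mm thick
- beam_mid (a point): centre of the loose wooden beam, 420 long (its x, outward), 50 wide, 12 thick, flat on the stand under the clamp, about 0.2 kg. Steel discs 32 across, with a wing nut, 24 high (50 g), are pinned on top near its outer end, 190 mm outward of here. It tips by itself past about 170 mm overhang; starts with 70 to 130
- beam_mark (a point): middle of the one dark scribed line (4 mm wide) across the beam's top face, 30 mm inward of beam_mid (240 mm from the outer end); it has to come over stand_edge. Axes as the beam's
- beam_grip (a point): point on the beam's centre line, half-way up its thickness (6 mm over the stand's top), 30 mm from the inner end, 180 mm inward of beam_mid: a good place to hold it across its 50 mm width
- retort: bystander: black retort stand, base 130 x 200 x 16, rod 436 high, with an upright scale clamped to it; origin under the base's centre, to stay where it is
- workbook: bystander: thin workbook 150 x 212 x 8 lying on the bench, origin under its centre
- hook_mass: bystander: steel mass 40 across with a hook, 90 high in all, origin under its centre
- mass_set: bystander: wooden block 80 x 170 x 30 with four brass masses on it, 56 high in all, origin under its centre

How it is judged:
By the outcome, as a careful person would: the job done as asked, in the order asked, and still so for the second after the job is handed in, while the arm keeps its last pose, push and grip.
It also fails if it takes over 51 s, if anything falls off the work surface, if the arm or the gripper's body presses on something with over 40 N, if the wrist force passes 120 N, or if a joint passes its speed limit or range.

ROBOT

A 7-joint arm with a two-finger parallel gripper is mounted at the origin on the work surface. World frame = base frame: x ahead of the robot, y to its left, z up, the work surface at z = 0. Lengths are in m, angles in rad, forces in N, time in s.
With the tool pointing down it reaches from about 0.425 to 0.925 m from the base axis. Payload 6.8 kg.
Tool frame: the origin (TCP) lies at the very end of the fingers, on their centre line; the grasp point (between the pads) lies 19 mm behind it; z points along the fingers, y is the direction in which the jaws open and shut (so a half turn about z gives the same grasp; the last joint's range is limited). The gripper opens to 85 mm and grips with 20 to 120 N. Pads are 22 mm wide; open, the fingers measure 114 mm over their backs; the gripper's body (76 mm by 85 mm) begins 54 mm behind the grasp point. The pads swing forward as they close: fully open they stand 13 mm farther back than shut.
Start: joints at [1.187, 0.477, 0.022, 1.555, -0.011, 1.109, -0.083], TCP at [0.184, -0.65, 0.231] pointing down, gripper open.
Joint ranges: [-2.96, 2.96], [-0.34, 2.1], [-1.41, 1.46], [0.24, 2.44], [-1.37, 4.51], [0.17, 1.92], [-2.96, 2.96]. Speed limits (rad/s): [2.39, 2.39, 3.14, 3.14, 3.14, 3.14, 3.14].

INTERFACE

Orientations are given as a rotation vector (axis times angle).
In Python, from bench import monitor, viewer, job gives the robot as it stands. The module is installed in compiled form; this text tells all that it offers.
- The arm moves only by the tool drive_tool, never from a script. Its argument "commands" is a list of rows, each an object with "linear": the shift along the tool's x, y, z in m, a list of three; "dr": the turn, a rotation vector about the tool's x, y, z in degrees, a list of three; "jaw": the closure, from 0 (fully open) to 1 (shut). A call has 1 to 8 rows; each row shifts and turns the pose as measured when the row begins, along the tool's axes as they then stand; what a row does not reach is not made up. A row lasts 1/8 s, in which the tool goes at most 62.5 mm and 10.7 degrees, less where a joint would pass 70% of its speed; a pose out of reach is approached as far as the arm can. A call is refused whole if a number of a shift passes 0.0625 or a number of a turn 10.7, either way. A call with a gripper value outside its range is refused whole. The fingers move at their own pace and stop on an object; "force" is the grip in N (left out, the last holds). Time passes only in rows, so rows that do not move let the fingers close. It gives the time, the measured TCP pose, the force and the opening at its end, in the units of the state.
- monitor.get_obs(): the state, without advancing time (a new reading comes with each control period).
- viewer.grab_frame(name): name is "scene" or "side" or "wrist"; returns the picture (480x640x3 uint8, red, green, blue); there is no depth.
- viewer.calibration(name): a dict with "K" (3x3 intrinsics, pixels), "R" (3x3) and "t" (3): a world point X has camera coordinates R X + t. Camera axes: x right, y down, z forward; pixel columns grow to the right and rows downward; lengths in m; the calibration is good to about 2 mm. A picture is of the moment at which its call begins: read the wrist's pose just before it. calibration takes no time and is no camera call; for the wrist camera it gives the pose at the moment of the call.
- job.hand_in(): hands the job in, once; it reports no verdict.
The state is a dict: "clock": time; "joints": joint angles; "qvel": joint speeds; "tau": joint torques, N m; "tcp_pos": TCP position; "orientation": TCP orientation; "contact_force": force on the tool from outside, world axes, zero at the start; "moment": the same for the moment, N m; "grip_width": finger opening in m.
Only numpy, scipy, OpenCV 4.12 (cv2) and the standard library are available. Lean on these libraries where they do the work, as an engineer would, in place of code of your own. Each camera call takes 0.05 s, during which the arm holds its last target.

## Working session

There is one attempt and no reset: what is moved stays moved. The work goes in short steps, Python scripts to look and compute and a tool call to move; the robot and the scene stay as the last step left them, time stands still between calls to the robot, and variables do not carry over. Pictures are saved under pics/ and viewed, and the job is handed in when it is done.

Besides the shell and the picture viewer there is one more tool, called after "Request:" by a JSON object that holds its "name" and its "arguments", one argument or row to a line. drive_tool: Moves the arm, as the interface text tells. Its arguments: {"type":"object","properties":{"commands":{"type":"array"},"force":{"type":"number"}},"required":["commands"]}

```bash
mkdir -p pics; python3 - <<'E'
from bench import monitor, viewer, job
import cv2
o=monitor.get_obs(); print(o)
for n in ("scene","side","wrist"):
    c=viewer.calibration(n); print(n,c)
    im=viewer.grab_frame(n); cv2.imwrite(f"pics/{n}0.png",im[:,:,::-1])
E
```

```text
{'clock': 0.0, 'joints': array([ 1.18690343,  0.47780968,  0.02234747,  1.55646191, -0.01149589,
        1.10931624, -0.08307241]), 'qvel': array([-2.31758419e-04, -5.46902691e-05, -9.37720070e-04,  5.33648536e-05,
        1.14719388e-03,  5.09221459e-04,  4.50498415e-06]), 'tau': array([-2.19134258e-04, -5.96449256e+01,  1.60820883e+00, -2.81201720e+01,
        1.24727635e-02,  9.39546037e-03,  5.88094122e-05]), 'tcp_pos': array([ 0.1836235 , -0.64891626,  0.23031504]), 'orientation': array([-3.10995508e+00, -4.31660664e-01,  6.29751366e-04]), 'contact_force': array([0.08557423, 0.41524534, 0.34882296]), 'moment': array([ 0.00196216,  0.0223742 , -0.03320158]), 'grip_width': 0.08548598847168858}
scene {'K': array([[618.88750081,   0.        , 315.79400766],
       [  0.        , 618.88750081, 235.80988657],
       [  0.        ,   0.        ,   1.        ]]), 'R': array([[-0.71140607,  0.70277494,  0.00296426],
       [ 0.36989635,  0.37801896, -0.84869215],
       [-0.59756012, -0.60266827, -0.52887886]]), 't': array([ 0.42876541, -0.04519917,  1.90414663])}
side {'K': array([[525.92728707,   0.        , 316.96373331],
       [  0.        , 525.92728707, 236.49283491],
       [  0.        ,   0.        ,   1.        ]]), 'R': array([[-0.96415329, -0.26520711,  0.00857999],
       [-0.18315249,  0.64175274, -0.74472048],
       [ 0.19199893, -0.71959615, -0.66732136]]), 't': array([0.53357279, 0.22643282, 1.55659407])}
wrist {'K': array([[398.30092353,   0.        , 320.33962293],
       [  0.        , 398.30092353, 237.47782249],
       [  0.        ,   0.        ,   1.        ]]), 'R': array([[ 0.27170944, -0.96237815, -0.00150637],
       [-0.92298965, -0.26103143,  0.28275907],
       [-0.27251436, -0.07543795, -0.95918978]]), 't': array([-0.67507516, -0.03677013,  0.37899246])}
```

View pics/scene0.png

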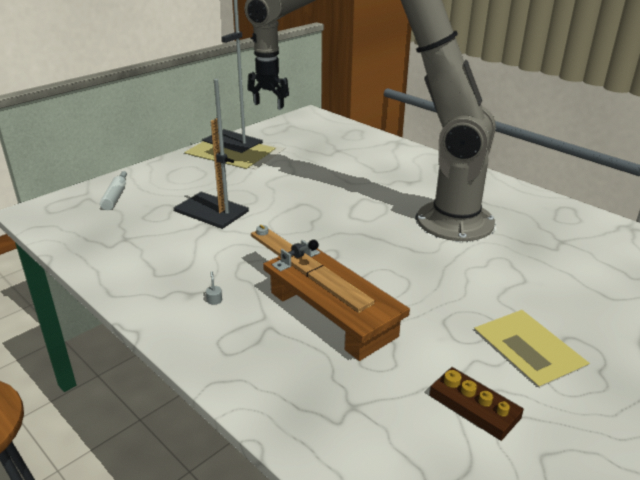

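View pics/side0.png

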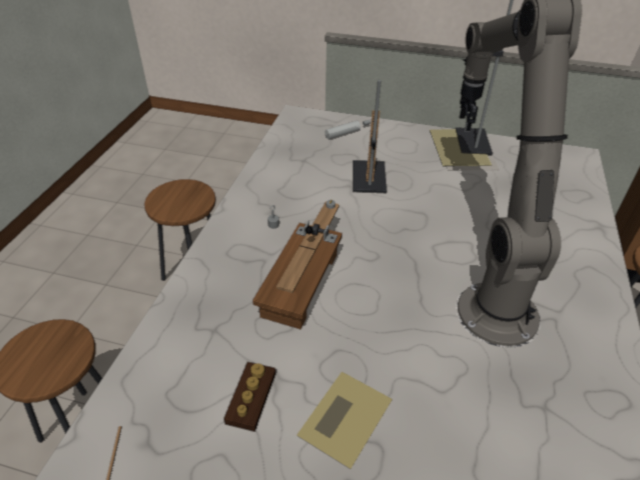

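View pics/wrist0.png

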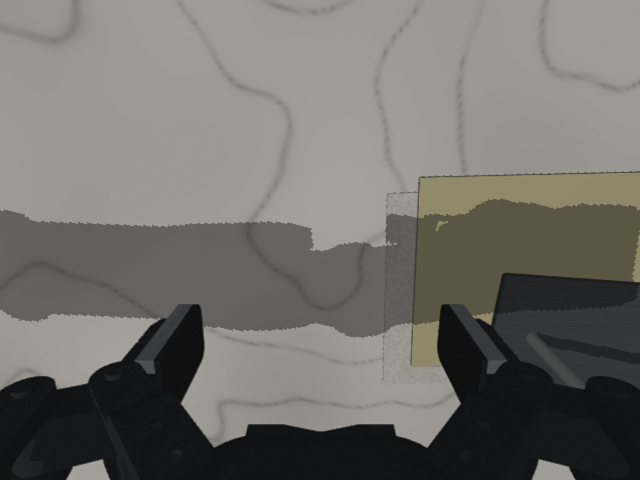

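```bash
python3 - <<'E'
import cv2
a=cv2.imread("pics/scene0.png")[210:370,230:430]; cv2.imwrite("pics/scene0z.png",cv2.resize(a,None,fx=4,fy=3.75,interpolation=cv2.INTER_CUBIC))
a=cv2.imread("pics/side0.png")[190:340,240:360]; cv2.imwrite("pics/side0z.png",cv2.resize(a,None,fx=4,fy=4,interpolation=cv2.INTER_CUBIC))
E
```

```text
(no output)
```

View pics/scene0z.png

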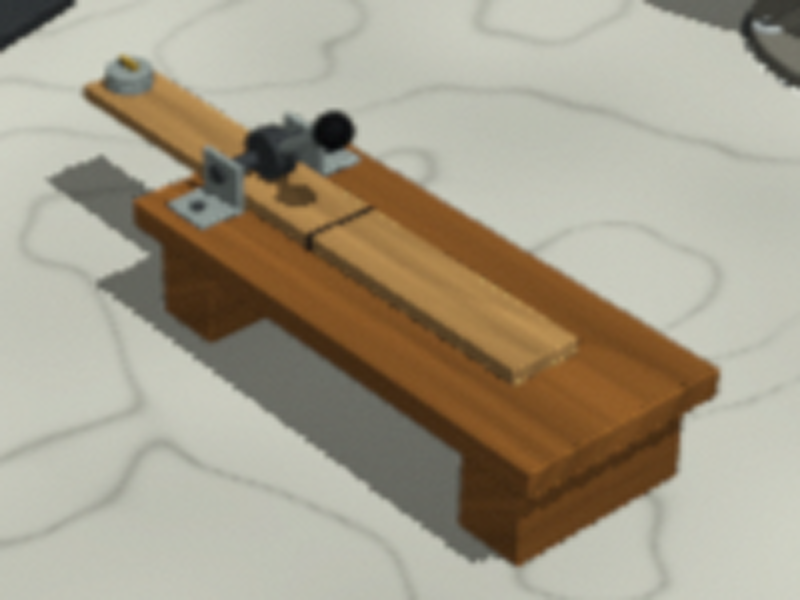

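View pics/side0z.png

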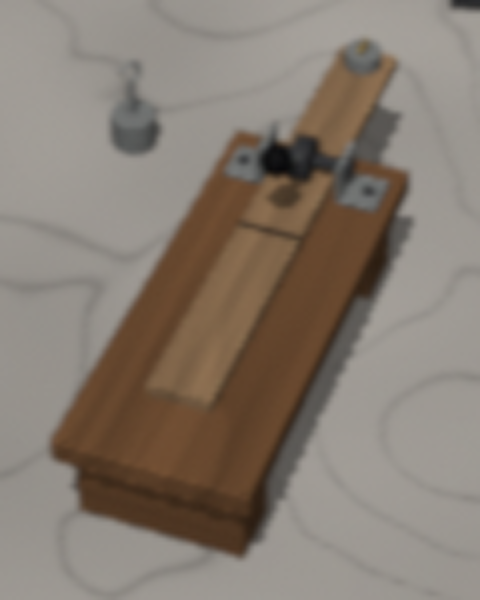

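```bash
cat > h.py <<'E'
import numpy as np, cv2
from scipy.optimize import least_squares
from bench import viewer, monitor
C={n:viewer.calibration(n) for n in("scene","side")}
def proj(n,X,c=None):
    c=c or C[n]; p=(c["R"]@np.atleast_2d(X).T).T+c["t"]; p=p@c["K"].T; return p[:,:2]/p[:,2:]
def pl(s,l):  # local->world
    x,y,a=s; l=np.atleast_2d(l); c,d=np.cos(a),np.sin(a)
    return np.c_[x+c*l[:,0]-d*l[:,1], y+d*l[:,0]+c*l[:,1], l[:,2]]
E
cat > fit.py <<'E'
from h import *
z=lambda p:[np.array([230,210])+np.array(q)/[4,3.75] for q in p]
w=lambda p:[np.array([240,190])+np.array(q)/4 for q in p]
SL=np.array([[.18,.075,.09],[-.18,.075,.09],[-.18,-.075,.09],[.18,-.075,.09]])
sc=np.array(z([(134,203),(530,475),(718,372),(355,148)])); si=np.array(w([(240,132),(55,445),(250,500),(408,175)]))
def r(s,which=("scene","side")):
    o=[]
    X=pl(s,SL)
    if "scene" in which:o.append((proj("scene",X)-sc).ravel()[:6])
    if "side" in which:o.append((proj("side",X)-si).ravel())
    return np.concatenate(o)
for wh in (("scene","side"),("scene",),("side",)):
    f=least_squares(lambda s:r(s,wh),[.6,0,-1.57]); print(wh,f.x,np.round(f.fun,1))
    if len(wh)==2: S=f.x
BL=lambda:np.array([[-.03,.025,.102],[-.03,-.025,.102],[-.21,.025,.102],[-.21,-.025,.102]])
bs=np.array(z([(310,243),(372,208),(515,375),(577,340)])); bi=np.array(w([(240,223),(302,238),(147,388),(210,403)]))
fb=least_squares(lambda b:np.concatenate([(proj("scene",pl(b,BL()))-bs).ravel(),(proj("side",pl(b,BL()))-bi).ravel()]),S)
print("beam",fb.x,np.round(fb.fun,1))
B=fb.x
i=lambda p:np.array([[np.cos(S[2]),np.sin(S[2])],[-np.sin(S[2]),np.cos(S[2])]])@(np.array(p)-S[:2])
print("beam in stand",i(B[:2]),B[2]-S[2], "overhang",i(B[:2])[0]+.21-.18)
ks=z([(333,131)])[0];ki=w([(275,160)])[0]
fk=least_squares(lambda X:np.r_[(proj("scene",X)[0]-ks),(proj("side",X)[0]-ki)],[.6,-.1,.18]);print("knob",fk.x,i(fk.x[:2]),fk.fun)
fk=least_squares(lambda t:np.r_[(proj("scene",pl(S,[.14-.085*np.sin(t[0]),0,.114+.085*np.cos(t[0])]))[0]-ks),(proj("side",pl(S,[.14-.085*np.sin(t[0]),0,.114+.085*np.cos(t[0])]))[0]-ki)],[.9]);print("lever",fk.x,fk.fun)
for n,p in(("edge",[.18,0,.09]),("axle",[.14,0,.114])):print(n,pl(S,p))
print("grip",pl(B,[-.18,0,.096]))
E
python3 fit.py
```

```text
('scene', 'side') [ 0.59200694  0.04905959 -1.65118549] [ 0.  -1.1  0.7  0.1  1.8 -0.9 -0.9 -1.1 -1.8 -1.2 -0.4 -0.3  0.8 -1.2]
('scene',) [ 0.59450884  0.04896232 -1.65357287] [-0.7 -0.8 -0.3  0.6  1.  -0.3]
('side',) [ 0.58936059  0.05178314 -1.64550622] [-0.7 -0.4 -1.  -0.1  0.6  0.6  1.1 -0.6]
beam [ 0.5878265  -0.04340562 -1.65257842] [ 0.2 -1.7  0.5  0.1  0.3 -0.8  0.9 -0.3 -0.8 -0.2 -1.  -0.  -0.8 -1.1
 -0.2 -0.2]
beam in stand [0.0925023  0.00325826] -0.0013929314863170283 overhang 0.12250230370932069
knob [ 0.5871152  -0.02482374  0.16537127] [0.07403755 0.00105709] [ 0.09187707  0.1712834   0.04413667 -0.23952733]
lever [0.90834242] [ 0.71519423 -0.116903    0.24922411 -0.16870538]
edge [[ 0.57755247 -0.1303591   0.09      ]]
axle [[ 0.58076457 -0.09048828  0.114     ]]
grip [[0.60253087 0.13599277 0.096     ]]
```

```bash
cat > plan.py <<'E'
from h import *
from scipy.spatial.transform import Rotation as Ro
def now():
    o=monitor.get_obs(); return o, Ro.from_rotvec(o["orientation"])
def to(target, yaw_yaxis=None):
    """target TCP world; yaw_yaxis: wanted world angle of tool y (mod pi), pointing down"""
    o,R=now(); d=np.array(target)-o["tcp_pos"]
    print("clk",o["clock"],"tcp",np.round(o["tcp_pos"],4),"F",np.round(o["contact_force"],1),"w",round(o["grip_width"],4))
    print("lin tool mm",np.round(R.inv().apply(d)*1e3,1))
    if yaw_yaxis is not None:
        best=None
        for k in(0,np.pi):
            a=yaw_yaxis+k; y=np.array([np.cos(a),np.sin(a),0]); zz=np.array([0,0,-1.]); x=np.cross(y,zz)
            T=Ro.from_matrix(np.c_[x,y,zz]); e=(R.inv()*T).as_rotvec(degrees=True)
            if best is None or np.linalg.norm(e)<np.linalg.norm(best): best=e
        print("turn tool deg",np.round(best,2))
E
python3 - <<'E'
from plan import *
o,R=now(); print(np.round(R.as_matrix(),3))
def g(n,p,z=0):
    c=C[n];d=c["R"].T@np.linalg.inv(c["K"])@[*p,1];o=-c["R"].T@c["t"];return o+d*(z-o[2])/d[2]
print("retort",g("scene",(212,210)),g("side",(369,177)),"top .436",g("scene",(216,82),.436))
print("retort2",g("scene",(233,141)),g("side",(475,142)))
print("hook",g("side",(274,222)), "massset",g("side",(250,395)))
to([.587,-.025,.25],-1.651+np.pi/2)
E
```

```text
[[ 0.962  0.272 -0.   ]
 [ 0.272 -0.962  0.001]
 [-0.    -0.001 -1.   ]]
retort [ 0.49275614 -0.57865726  0.        ] [ 0.49942285 -0.57444407  0.        ] top .436 [ 0.50034878 -0.48836505  0.436     ]
retort2 [ 0.10496523 -0.96509715  0.        ] [ 0.11022413 -0.95561719  0.        ]
hook [ 0.76939753 -0.21301859  0.        ] massset [0.6067141  0.45296882 0.        ]
clk 0.15 tcp [ 0.1837 -0.649   0.2306] F [ 0.3 -0.3 -0.5] w 0.0854
lin tool mm [ 558.  -490.6  -18.8]
turn tool deg [-7.00e-02 -4.00e-02 -6.96e+01]
```

```bash
python3 - <<'E'
import numpy as np
a=np.deg2rad(15.77)
for i in range(14):
    d=np.array([.403,.625])/14*1e3
    print(i,np.round([d@[np.cos(a),np.sin(a)],d@[np.sin(a),-np.cos(a)]],0)); a+=np.deg2rad(5)
E
```

```text
0 [ 40. -35.]
1 [ 43. -32.]
2 [ 45. -28.]
3 [ 48. -24.]
4 [ 49. -19.]
5 [ 51. -15.]
6 [ 52. -11.]
7 [53. -6.]
8 [53. -1.]
9 [53.  3.]
10 [53.  8.]
11 [52. 12.]
12 [50. 17.]
13 [49. 21.]
```

Request:
{"name": "drive_tool", "arguments": {
  "commands": [
    {"linear":[0.04,-0.035,-0.006],"dr":[0,0,-5],"jaw":0},
    {"linear":[0.043,-0.032,-0.006],"dr":[0,0,-5],"jaw":0},
    {"linear":[0.045,-0.028,-0.006],"dr":[0,0,-5],"jaw":0},
    {"linear":[0.048,-0.024,-0.006],"dr":[0,0,-5],"jaw":0},
    {"linear":[0.049,-0.019,-0.006],"dr":[0,0,-5],"jaw":0},
    {"linear":[0.051,-0.015,-0.006],"dr":[0,0,-5],"jaw":0},
    {"linear":[0.052,-0.011,0],"dr":[0,0,-5],"jaw":0}
  ],
  "force": 20
}}

```text
clock: 1.02
tcp_pos: [0.3845, -0.328, 0.2653]
orientation: [-2.828, -1.362, 0.004]
contact_force: [0.6, -0.6, -0.7]
grip_width: 0.0858
```

```bash
python3 - <<'E'
from plan import *
to([.587,-.025,.25],-1.651+np.pi/2)
E
```

```text
clk 1.025 tcp [ 0.3845 -0.328   0.2653] F [ 0.6 -0.6 -0.7] w 0.0858
lin tool mm [363.2 -30.5  15.1]
turn tool deg [-2.300e-01 -2.000e-02 -3.397e+01]
```

Request:
{"name": "drive_tool", "arguments": {
  "commands": [
    {"linear":[0.052,-0.004,0],"dr":[0,0,-5],"jaw":0},
    {"linear":[0.052,-0.001,0],"dr":[0,0,-5],"jaw":0},
    {"linear":[0.052,0.004,0],"dr":[0,0,-5],"jaw":0},
    {"linear":[0.052,0.009,0],"dr":[0,0,-5],"jaw":0},
    {"linear":[0.051,0.012,0],"dr":[0,0,-5],"jaw":0},
    {"linear":[0.05,0.017,0],"dr":[0,0,-5],"jaw":0},
    {"linear":[0.04,0.017,0.003],"dr":[0,0,-4],"jaw":0},
    {"linear":[0,0,0],"dr":[0,0,0],"jaw":0.3}
  ]
}}

```text
clock: 2.02
tcp_pos: [0.5802, -0.0102, 0.2615]
orientation: [-2.277, -2.158, 0.001]
contact_force: [-0.3, 0.1, -0.2]
grip_width: 0.07
```

```bash
python3 - <<'E'
from plan import *
to([.587,-.025,.25],-1.651+np.pi/2)
c=viewer.calibration("wrist"); im=viewer.grab_frame("wrist"); cv2.imwrite("pics/wrist1.png",im[:,:,::-1])
print({k:np.round(v,4).tolist() for k,v in c.items()})
np.savez("w1.npz",**c)
E
```

```text
clk 2.025 tcp [ 0.5802 -0.0102  0.2615] F [-0.3  0.1 -0.2] w 0.07
lin tool mm [-14.4   7.6  11.4]
turn tool deg [-0.2  -0.15  1.53]
{'K': [[398.3009, 0.0, 320.3396], [0.0, 398.3009, 237.4778], [0.0, 0.0, 1.0]], 'R': [[0.9985, -0.0541, -0.0032], [-0.051, -0.9586, 0.2803], [-0.0182, -0.2797, -0.9599]], 't': [-0.5789, -0.0258, 0.4154]}
```

View pics/wrist1.png

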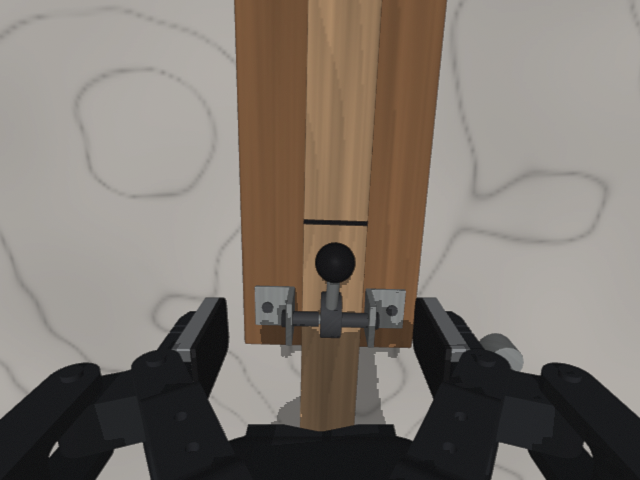

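```bash
python3 - <<'E'
import cv2
a=cv2.imread("pics/wrist1.png")[200:360,230:430]; cv2.imwrite("pics/wrist1z.png",cv2.resize(a,None,fx=4,fy=3.75,interpolation=cv2.INTER_CUBIC))
E
```

```text
(no output)
```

View pics/wrist1z.png

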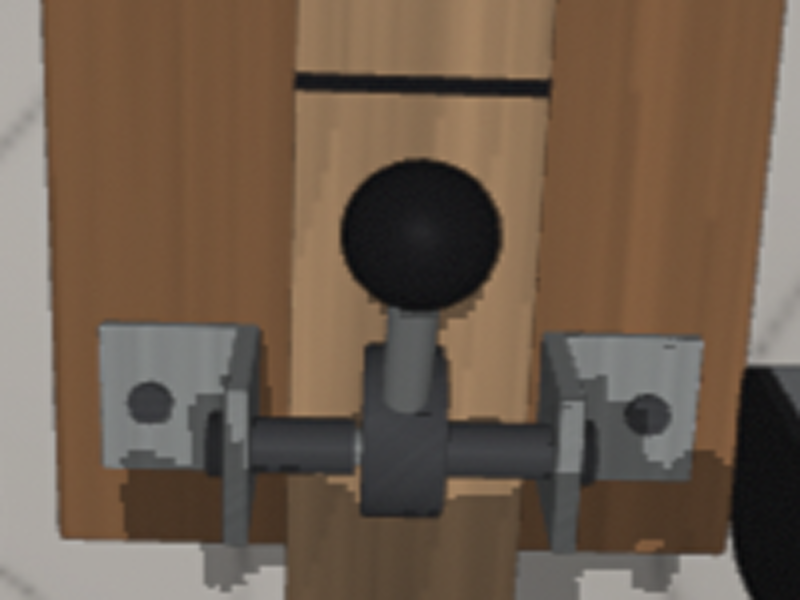

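```bash
cat >> fit.py <<'E'
print("---- wrist")
c=dict(np.load("w1.npz")); zz=lambda p:np.array([np.array([230,200])+np.array(q)/[4,3.75] for q in p])
cor=zz([(726,552),(62,538)]); le=zz([(785,0),(42,0)])
def rw(s):
    P=proj("",pl(s,[[.18,.075,.09],[.18,-.075,.09]]),c)-cor
    # edge lines
    A=proj("",pl(s,[[.18,.075,.09],[0,.075,.09]]),c);B_=proj("",pl(s,[[.18,-.075,.09],[0,-.075,.09]]),c)
    d=lambda L,p:np.cross(L[1]-L[0],p-L[0])/np.linalg.norm(L[1]-L[0])
    return np.r_[P.ravel(),d(A,le[0]),d(B_,le[1])]
f=least_squares(rw,S);print("stand w",f.x,np.round(f.fun,1))
f=least_squares(lambda s:np.r_[rw(s),r(s)],S);print("stand all",f.x,np.round(f.fun,1));S=f.x
mk=zz([(550,88),(295,81)])
gw=lambda b:(proj("",pl(b,[[-.03,.025,.102],[-.03,-.025,.102]]),c)-mk).ravel()
f=least_squares(lambda b:np.r_[gw(b),(proj("scene",pl(b,BL()))-bs).ravel(),(proj("side",pl(b,BL()))-bi).ravel()],B);print("beam all",f.x,np.round(f.fun,1));B=f.x
print("beam in stand",i(B[:2]),B[2]-S[2])
kw=zz([(421,235)])[0]
K=lambda t:pl(S,[.14-.085*np.sin(t[0]),0,.114+.085*np.cos(t[0])])
f=least_squares(lambda t:np.r_[proj("scene",K(t))[0]-ks,proj("side",K(t))[0]-ki,proj("",K(t),c)[0]-kw],[.9]);print("lever",f.x,np.round(f.fun,1),"knob",K(f.x))
f=least_squares(lambda X:np.r_[proj("scene",X)[0]-ks,proj("side",X)[0]-ki,proj("",X,c)[0]-kw],K(f.x)[0]);print("knob free",f.x,i(f.x[:2]),np.round(f.fun,1))
for n,p in(("edge",[.18,0,.09]),("axle",[.14,0,.114])):print(n,pl(S,p))
print("grip",pl(B,[-.18,0,.096]))
np.savez("SB.npz",S=S,B=B)
E
python3 fit.py 2>/dev/null| sed -n '/wrist/,$p'
python3 - <<'E'
from plan import *
d=np.load("SB.npz")
to([.586,-.0245,.25],d["S"][2]+np.pi/2)
E
```

```text
---- wrist
stand w [ 0.5941047  0.0475009 -1.6479999] [ 1.   0.1 -1.   0.1 -1.   1. ]
stand all [ 0.59366412  0.047919   -1.64583728] [ 1.  -0.5 -1.1 -0.1 -0.5  1.4 -1.  -0.8  0.2  0.1  1.1 -1.  -1.6 -1.4
 -2.  -1.4 -0.5 -0.8  0.1 -1.6]
beam all [ 0.58871065 -0.04572751 -1.64672855] [-0.1 -0.9 -0.4 -0.5 -0.6 -1.9 -0.5 -0.2 -0.3 -1.2  0.2 -0.8 -0.8 -0.7
 -1.  -0.6 -0.5 -1.5  0.2 -0.8]
beam in stand [0.09375432 0.0020812 ] -0.0008912664244538071
lever [0.89332834] [-0.5 -0.5 -0.2 -1.  -0.3 -0.4] knob [[ 0.58813346 -0.02564459  0.16727989]]
knob free [ 0.58819814 -0.02651974  0.16524655] [0.07463904 0.00013011] [-0.7  0.1 -0.1 -0.6 -0.2 -0.2]
edge [[ 0.58016942 -0.13157444  0.09      ]]
axle [[ 0.58316825 -0.09168701  0.114     ]]
grip [[0.60236532 0.13375383 0.096     ]]
clk 2.075 tcp [ 0.5796 -0.0126  0.2614] F [ 0.1 -0.5 -0.3] w 0.0624
lin tool mm [-11.5   7.1  11.4]
turn tool deg [-0.23 -0.06  1.05]
```

Request:
{"name": "drive_tool", "arguments": {
  "commands": [
    {"linear":[-0.013,0.008,0.015],"dr":[-0.2,0,1],"jaw":0.3},
    {"linear":[0,0,0.025],"dr":[0,0,0],"jaw":0.3},
    {"linear":[0,0,0.01],"dr":[0,0,0],"jaw":0.3},
    {"linear":[0,0,0],"dr":[0,0,0],"jaw":0.3}
  ]
}}

```text
clock: 2.58
tcp_pos: [0.5857, -0.0358, 0.2076]
orientation: [2.316, 2.121, -0.006]
contact_force: [-0.0, -0.4, -0.0]
grip_width: 0.0596
```

```bash
python3 - <<'E'
from plan import *
d=np.load("SB.npz")
to([.588,-.0262,.146],d["S"][2]+np.pi/2)
E
```

```text
clk 2.575 tcp [ 0.5857 -0.0358  0.2076] F [-0.  -0.4 -0. ] w 0.0596
lin tool mm [10.   1.5 61.5]
turn tool deg [-0.11  0.2  -0.73]
```

Request:
{"name": "drive_tool", "arguments": {
  "commands": [
    {"linear":[0.01,0.0015,0.02],"dr":[-0.1,0.2,-0.7],"jaw":0.3},
    {"linear":[0,0,0.02],"dr":[0,0,0],"jaw":0.3},
    {"linear":[0,0,0.015],"dr":[0,0,0],"jaw":0.3},
    {"linear":[0,0,0],"dr":[0,0,0],"jaw":0.3}
  ]
}}

```text
clock: 3.08
tcp_pos: [0.59, -0.029, 0.1536]
orientation: [2.306, 2.128, 0.003]
contact_force: [0.2, -0.6, -0.3]
grip_width: 0.0599
```

```bash
python3 - <<'E'
from plan import *
d=np.load("SB.npz")
to([.588,-.0262,.146],d["S"][2]+np.pi/2)
im=viewer.grab_frame("wrist"); cv2.imwrite("pics/wrist2.png",im[:,:,::-1])
E
```

```text
clk 3.075 tcp [ 0.59   -0.029   0.1536] F [ 0.2 -0.6 -0.3] w 0.0599
lin tool mm [ 2.6 -2.2  7.6]
turn tool deg [ 0.25  0.07 -0.3 ]
```

View pics/wrist2.png

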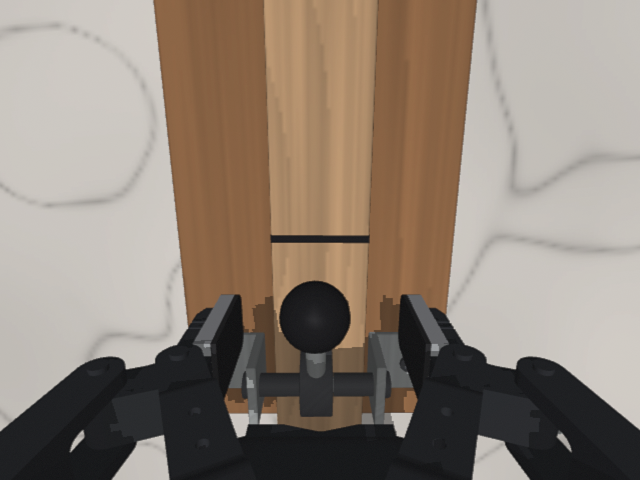

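Request:
{"name": "drive_tool", "arguments": {
  "commands": [
    {"linear":[0.0025,-0.002,0.007],"dr":[0.2,0,-0.3],"jaw":0.3},
    {"linear":[0,0,0],"dr":[0,0,0],"jaw":0.4},
    {"linear":[0,0,0],"dr":[0,0,0],"jaw":0.8},
    {"linear":[0,0,0],"dr":[0,0,0],"jaw":0.8},
    {"linear":[0,0,0],"dr":[0,0,0],"jaw":0.8}
  ],
  "force": 20
}}

```text
clock: 3.75
tcp_pos: [0.5882, -0.0258, 0.1488]
orientation: [2.301, 2.135, 0.0]
contact_force: [0.2, -1.2, 0.3]
grip_width: 0.0248
```

```bash
python3 - <<'E'
from plan import *
d=np.load("SB.npz")
to([.588,-.0262,.146],d["S"][2]+np.pi/2)
im=viewer.grab_frame("wrist"); cv2.imwrite("pics/wrist3.png",im[:,:,::-1])
E
```

```text
clk 3.75 tcp [ 0.5882 -0.0258  0.1488] F [ 0.2 -1.2  0.3] w 0.0248
lin tool mm [-0.4 -0.2  2.8]
turn tool deg [0.1  0.09 0.03]
```

View pics/wrist3.png

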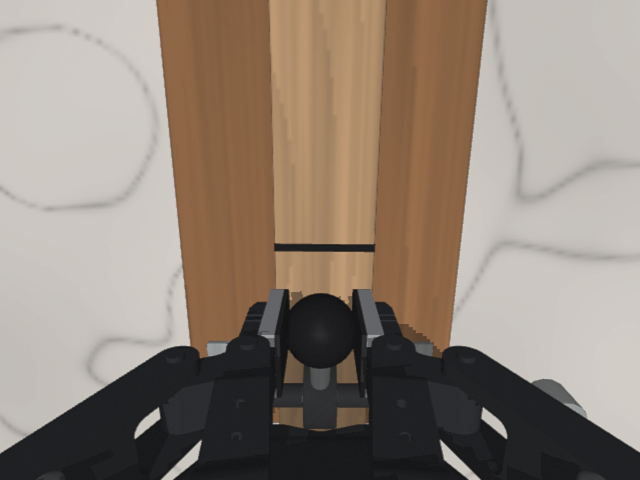

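Request:
{"name": "drive_tool", "arguments": {
  "commands": [
    {"linear":[-0.0064,0,-0.0071],"dr":[0,0,0],"jaw":0.8},
    {"linear":[-0.007,0,-0.0062],"dr":[0,0,0],"jaw":0.8},
    {"linear":[-0.0076,0,-0.0054],"dr":[0,0,0],"jaw":0.8},
    {"linear":[-0.0082,0,-0.0045],"dr":[0,0,0],"jaw":0.8},
    {"linear":[0,0,0],"dr":[0,0,0],"jaw":0.8},
    {"linear":[0,0,0],"dr":[0,0,0],"jaw":0.8}
  ]
}}

```text
clock: 4.55
tcp_pos: [0.5858, -0.0569, 0.174]
orientation: [2.302, 2.135, 0.001]
contact_force: [-0.4, 2.2, -0.2]
grip_width: 0.0242
```

```bash
python3 - <<'E'
from plan import *
d=np.load("SB.npz"); a=.45
k=pl(d["S"],[.14-.085*np.sin(a),0,.114+.085*np.cos(a)])[0]; k[2]-=.0185
to(k,d["S"][2]+np.pi/2)
k=pl(d["S"],[.14,0,.199])[0]; k[2]-=.0185
to(k,d["S"][2]+np.pi/2)
E
```

```text
clk 4.55 tcp [ 0.5858 -0.0569  0.174 ] F [-0.4  2.2 -0.2] w 0.0242
lin tool mm [2.1 0.  1.9]
turn tool deg [ 0.11  0.04 -0.02]
clk 4.55 tcp [ 0.5858 -0.0569  0.174 ] F [-0.4  2.2 -0.2] w 0.0242
lin tool mm [-34.9   0.   -6.5]
turn tool deg [ 0.11  0.04 -0.02]
```

Request:
{"name": "drive_tool", "arguments": {
  "commands": [
    {"linear":[-0.0088,0,-0.0028],"dr":[0,0,0],"jaw":0.8},
    {"linear":[-0.0085,0,-0.002],"dr":[0,0,0],"jaw":0.8},
    {"linear":[-0.0088,0,-0.0012],"dr":[0,0,0],"jaw":0.8},
    {"linear":[-0.006,0,-0.0003],"dr":[0,0,0],"jaw":0.8},
    {"linear":[0,0,0],"dr":[0,0,0],"jaw":0.8},
    {"linear":[0,0,0],"dr":[0,0,0],"jaw":0.8}
  ]
}}

```text
clock: 5.3
tcp_pos: [0.5831, -0.0903, 0.1812]
orientation: [2.302, 2.136, 0.002]
contact_force: [-1.8, 2.8, 1.6]
grip_width: 0.0244
```

```bash
python3 - <<'E'
from plan import *
d=np.load("SB.npz")
k=pl(d["S"],[.14,0,.199])[0]; k[2]-=.0185
to(k,d["S"][2]+np.pi/2)
for n in("scene","side","wrist"):
    im=viewer.grab_frame(n); cv2.imwrite(f"pics/{n}4.png",im[:,:,::-1])
    if n=="scene":a=im[190:310,250:370]
    if n=="side":b=im[160:280,270:390]
cv2.imwrite("pics/z4.png",cv2.resize(cv2.hconcat([a,b]),None,fx=3.3,fy=3.3,interpolation=cv2.INTER_CUBIC)[:,:,::-1])
E
```

```text
clk 5.3 tcp [ 0.5831 -0.0903  0.1812] F [-1.8  2.8  1.6] w 0.0244
lin tool mm [-1.4  0.2  0.7]
turn tool deg [0.1  0.01 0.02]
```

View pics/z4.png

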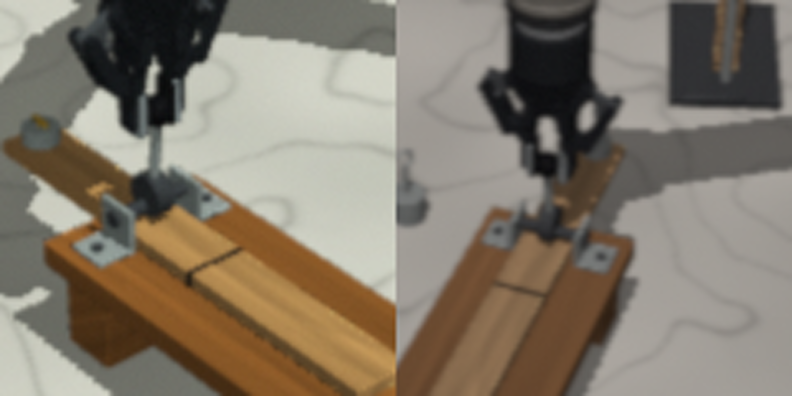

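View pics/wrist4.png

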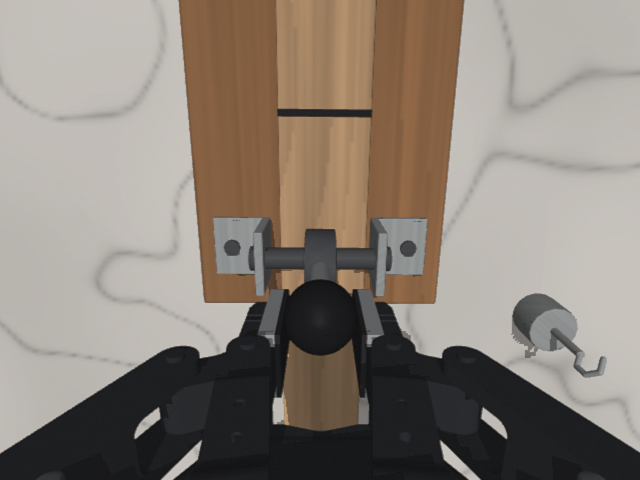

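```bash
python3 - <<'E'
from plan import *
c=viewer.calibration("wrist"); d=np.load("SB.npz"); S=d["S"]
i=lambda p:np.array([[np.cos(S[2]),np.sin(S[2])],[-np.sin(S[2]),np.cos(S[2])]])@(np.array(p)[:2]-S[:2])
def g(p,z):
    dd=c["R"].T@np.linalg.inv(c["K"])@[*p,1];o=-c["R"].T@c["t"];return o+dd*(z-o[2])/dd[2]
for n,p,z in(("axleL",(290,258),.114),("axleR",(352,258),.114),("knob",(320,317),.199),("edgeL",(205,302),.09),("edgeR",(436,302),.09),("markL",(277,113),.102),("markR",(372,114),.102)):
    X=g(p,z);print(n,np.round(X,4),"stand",np.round(i(X),4))
print(proj("",pl(S,[[.14,0,.114],[.14,0,.199],[.18,.075,.09],[.18,-.075,.09]]),c))
im=cv2.imread("pics/wrist4.png")[200:360,190:450];cv2.imwrite("pics/w4z.png",cv2.resize(im,None,fx=3,fy=3,interpolation=cv2.INTER_CUBIC))
E
```

```text
axleL [ 0.5661 -0.092   0.114 ] stand [ 0.1416 -0.017 ]
axleR [ 0.6005 -0.0947  0.114 ] stand [0.1417 0.0176]
knob [ 0.5833 -0.085   0.199 ] stand [ 0.1334 -0.0004]
edgeL [ 0.5063 -0.126   0.09  ] stand [ 0.18   -0.0741]
edgeR [ 0.6543 -0.1373  0.09  ] stand [0.1801 0.0743]
markL [ 0.5658 -0.0145  0.102 ] stand [ 0.0643 -0.0231]
markR [ 0.6161 -0.0188  0.102 ] stand [0.0648 0.0274]
[[320.52020256 255.20933856]
 [321.12807948 334.01930327]
 [437.07700293 301.84404704]
 [203.62283454 302.05660961]]
```

View pics/w4z.png

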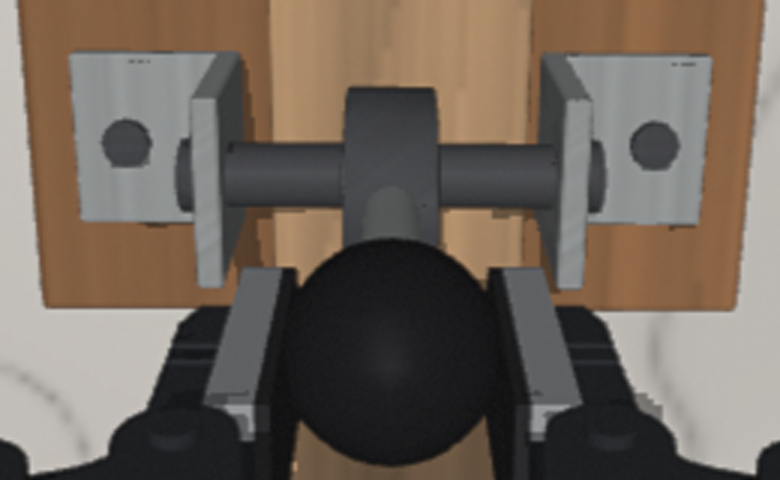

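Request:
{"name": "drive_tool", "arguments": {
  "commands": [
    {"linear":[-0.004,0,0],"dr":[0,0,0],"jaw":0.8},
    {"linear":[-0.003,0,0],"dr":[0,0,0],"jaw":0.8},
    {"linear":[0,0,0],"dr":[0,0,0],"jaw":0.8},
    {"linear":[0,0,0],"dr":[0,0,0],"jaw":0.8}
  ],
  "force": 30
}}

```text
clock: 5.95
tcp_pos: [0.5826, -0.0971, 0.1812]
orientation: [2.301, 2.137, 0.002]
contact_force: [-2.2, 1.9, 2.7]
grip_width: 0.0238
```

```bash
cat > lev.py <<'E'
from plan import *
import sys
def run(tag):
    c=viewer.calibration("wrist"); im=viewer.grab_frame("wrist"); cv2.imwrite(f"pics/{tag}.png",im[:,:,::-1])
    d=np.load("SB.npz"); S=d["S"]
    print(proj("",pl(S,[[.14,0,.114],[.14,0,.199],[.1315,0,.1986],[.18,.075,.09],[.18,-.075,.09]]),c).round(1).tolist())
    o,_=now(); print(o["tcp_pos"],o["contact_force"])
    a=im[200:400,190:450,::-1];cv2.imwrite(f"pics/{tag}z.png",cv2.resize(a,None,fx=3,fy=3,interpolation=cv2.INTER_CUBIC))
if __name__=="__main__":run(sys.argv[1])
E
python3 lev.py w5
```

```text
[[320.6, 243.7], [321.2, 316.7], [321.3, 293.7], [438.0, 292.4], [202.7, 292.4]]
[ 0.58261791 -0.09708962  0.18116939] [-2.20725267  1.85811591  3.22607752]
```

View pics/w5z.png

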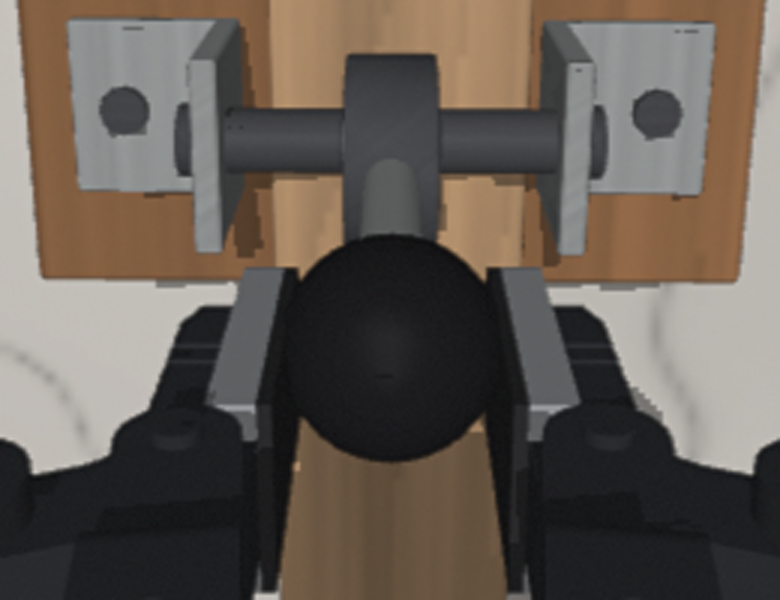

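```bash
python3 - <<'E'
from plan import *
c=viewer.calibration("wrist"); S=np.load("SB.npz")["S"]
P=proj("",pl(S,[[.122,-.0325,.126],[.158,-.0325,.126],[.122,.0325,.126],[.158,.0325,.126],[.122,-.064,.09],[.158,-.064,.09],[.14,-.05,.09],[.14,.05,.09]]),c)
print(((P-[190,200])*3).round(1))
E
```

```text
[[200.7  50.9]
 [209.7 247.4]
 [583.3  51. ]
 [574.  247.4]
 [ 69.5   8.6]
 [ 82.5 179.5]
 [145.2  95.8]
 [637.6  95.9]]
```

Request:
{"name": "drive_tool", "arguments": {
  "commands": [
    {"linear":[0,0,0],"dr":[0,0,0],"jaw":0.4},
    {"linear":[0,0,0],"dr":[0,0,0],"jaw":0.3},
    {"linear":[0,0,0],"dr":[0,0,0],"jaw":0.3},
    {"linear":[0,0,-0.02],"dr":[0,0,0],"jaw":0.3},
    {"linear":[0,0,-0.04],"dr":[0,0,0],"jaw":0.2},
    {"linear":[0.04,0,-0.03],"dr":[0,0,0],"jaw":0.2},
    {"linear":[0.05,0,0],"dr":[0,0,0],"jaw":0.2},
    {"linear":[0.02,0,0],"dr":[0,0,0],"jaw":0.2}
  ]
}}

```text
clock: 7.0
tcp_pos: [0.5933, 0.0115, 0.2802]
orientation: [2.303, 2.125, 0.009]
contact_force: [0.7, -0.9, -0.8]
grip_width: 0.0684
```

```bash
python3 - <<'E'
from plan import *
c=viewer.calibration("wrist"); im=viewer.grab_frame("wrist"); cv2.imwrite("pics/wrist6.png",im[:,:,::-1]);np.savez("w6.npz",**c)
for n in("scene","side"):
    im=viewer.grab_frame(n); cv2.imwrite(f"pics/{n}6.png",im[:,:,::-1])
    if n=="scene":a=im[190:310,250:370]
    if n=="side":b=im[180:300,270:390]
cv2.imwrite("pics/z6.png",cv2.resize(cv2.hconcat([a,b]),None,fx=10/3,fy=10/3,interpolation=cv2.INTER_CUBIC)[:,:,::-1])
to([.588,-.0262,.146],np.load("SB.npz")["S"][2]+np.pi/2)
E
```

```text
clk 7.15 tcp [0.5933 0.0088 0.2792] F [ 0.5 -0.8 -0. ] w 0.0684
lin tool mm [-35.1  -3.5 133.3]
turn tool deg [ 0.5   0.12 -0.37]
```

View pics/z6.png

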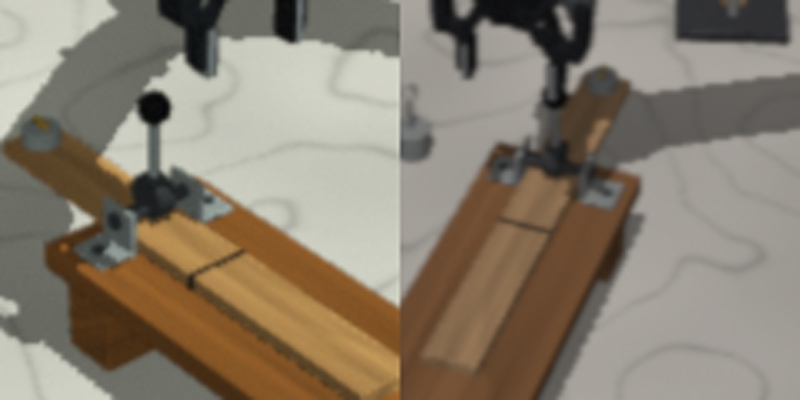

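View pics/wrist6.png

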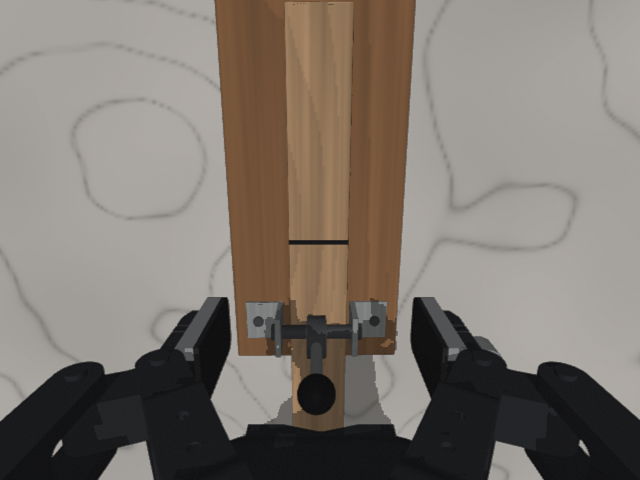

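```bash
python3 - <<'E'
from plan import *
S=np.load("SB.npz")["S"]; K=lambda t:pl(S,[.14-.085*np.sin(t),0,.114+.085*np.cos(t)])
im=cv2.imread("pics/scene6.png",0); sub=im[212:229,286:306]; m=sub<50; ys,xs=np.nonzero(m); print("scene knob",xs.mean()+286,ys.mean()+212,m.sum())
for t in(-.05,0,.05,.1):print(t,proj("scene",K(t)),proj("side",K(t)),proj("",K(t),dict(np.load("w6.npz"))))
print("axle",proj("scene",pl(S,[.14,0,.114])),proj("",pl(S,[.14,0,.114]),dict(np.load("w6.npz"))))
w=cv2.imread("pics/wrist6.png",0); sub=w[365:425,285:350]; m=sub<45; ys,xs=np.nonzero(m); print("wrist knob",xs.mean()+285,ys.mean()+365,m.sum(),xs.min()+285,xs.max()+285,ys.min()+365,ys.max()+365)
for n,y0,x0 in(("wrist6",290,230),("scene6",190,250)):
    a=cv2.imread(f"pics/{n}.png")[y0:y0+130,x0:x0+170]; cv2.imwrite(f"pics/{n}z.png",cv2.resize(a,None,fx=4.5,fy=4.5,interpolation=cv2.INTER_CUBIC))
E
```

```text
scene knob 295.8030303030303 221.8939393939394 66
-0.05 [[294.17249121 221.58754305]] [[316.55811852 206.9989508 ]] [[316.69178972 399.74791954]]
0 [[295.26300111 222.23069486]] [[316.08792163 207.79016772]] [[316.63838993 394.45036246]]
0.05 [[296.35876755 222.95145586]] [[315.61544574 208.63893236]] [[316.58418291 388.89121621]]
0.1 [[297.45681925 223.7482697 ]] [[315.14199159 209.54320081]] [[316.52942204 383.09420626]]
axle [[295.75765651 251.41636565]] [[316.54177211 329.61157155]]
wrist knob 316.17619047619047 393.7706349206349 1260 298 335 373 414
```

View pics/wrist6z.png

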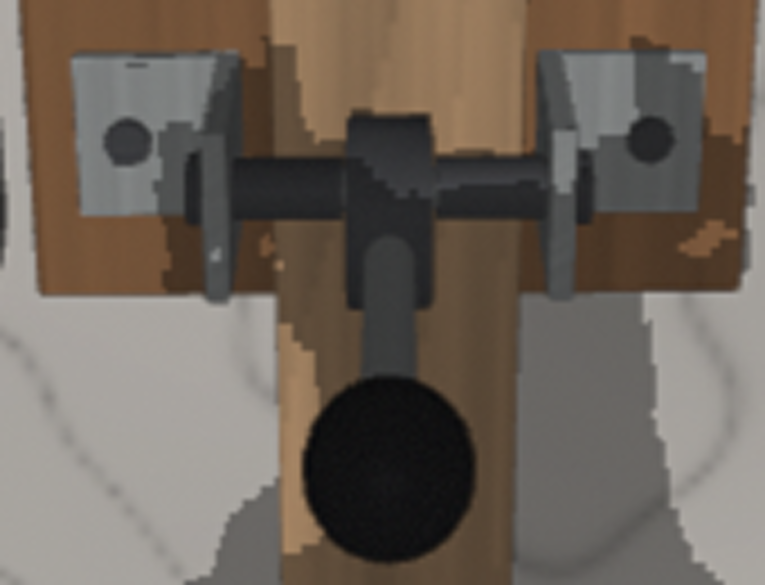

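View pics/scene6z.png

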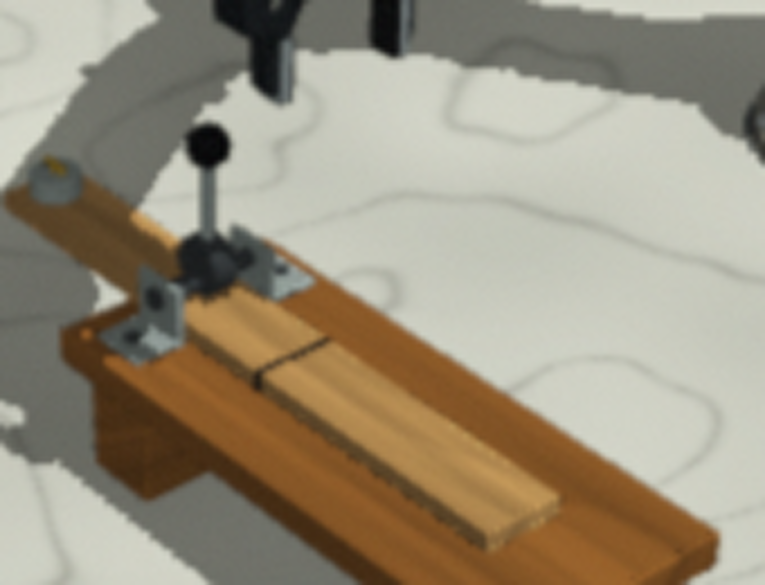

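```bash
python3 - <<'E'
from plan import *
c=dict(np.load("w6.npz")); d=np.load("SB.npz"); S=d["S"];B=d["B"]
i=lambda p:np.array([[np.cos(S[2]),np.sin(S[2])],[-np.sin(S[2]),np.cos(S[2])]])@(np.array(p)[:2]-S[:2])
def g(p,z):
    dd=c["R"].T@np.linalg.inv(c["K"])@[*p,1];o=-c["R"].T@c["t"];return o+dd*(z-o[2])/dd[2]
for n,p,z in(("edgeL",(239.5,354.5),.09),("edgeR",(395,353.5),.09),("markL",(289,242),.102),("markR",(348.5,242),.102),("endL",(285,3),.102),("endR",(353.5,2),.102)):
    X=g(p,z);print(n,np.round(X,4),"stand",np.round(i(X),4))
print(pl(B,[-.18,0,.096]), B[2]-S[2])
gp=pl(B,[-.18,0,.096])[0]; gp[2]=.15
to(gp,B[2]+np.pi/2)
E
```

```text
edgeL [ 0.5068 -0.1253  0.09  ] stand [ 0.1793 -0.0736]
edgeR [ 0.6546 -0.1371  0.09  ] stand [0.18   0.0746]
markL [ 0.5664 -0.0142  0.102 ] stand [ 0.064  -0.0225]
markR [ 0.6163 -0.0184  0.102 ] stand [0.0644 0.0276]
endL [0.5819 0.1638 0.102 ] stand [-0.1147 -0.0204]
endR [0.6308 0.1606 0.102 ] stand [-0.1151  0.0286]
[[0.60236532 0.13375383 0.096     ]] -0.0008912664244538071
clk 7.15 tcp [0.5933 0.0088 0.2792] F [ 0.5 -0.8 -0. ] w 0.0684
lin tool mm [125.5  -2.2 129. ]
turn tool deg [ 0.5   0.12 -0.32]
```

Request:
{"name": "drive_tool", "arguments": {
  "commands": [
    {"linear":[0.04,-0.001,0.02],"dr":[0.5,0.1,-0.3],"jaw":0.1},
    {"linear":[0.04,-0.001,0.03],"dr":[0,0,0],"jaw":0.1},
    {"linear":[0.03,0,0.03],"dr":[0,0,0],"jaw":0.1},
    {"linear":[0.01,0,0.02],"dr":[0,0,0],"jaw":0.1},
    {"linear":[0,0,0.01],"dr":[0,0,0],"jaw":0.1},
    {"linear":[0,0,0],"dr":[0,0,0],"jaw":0.1},
    {"linear":[0,0,0],"dr":[0,0,0],"jaw":0.1}
  ]
}}

```text
clock: 8.02
tcp_pos: [0.6061, 0.1148, 0.1685]
orientation: [2.318, 2.107, -0.004]
contact_force: [0.3, -0.5, 0.3]
grip_width: 0.0769
```

```bash
python3 - <<'E'
from plan import *
B=np.load("SB.npz")["B"]
to([.603,.133,.15],B[2]+np.pi/2)
c=viewer.calibration("wrist"); im=viewer.grab_frame("wrist"); cv2.imwrite("pics/wrist7.png",im[:,:,::-1]);np.savez("w7.npz",**c)
E
```

```text
clk 8.025 tcp [0.6061 0.1148 0.1685] F [ 0.3 -0.5  0.3] w 0.0769
lin tool mm [18.  -4.9 18.4]
turn tool deg [ 0.27  0.47 -1.12]
```

View pics/wrist7.png

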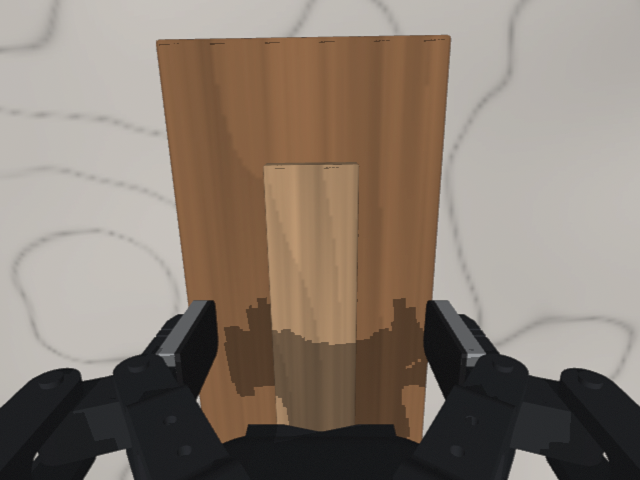

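```bash
python3 - <<'E'
from plan import *
c=dict(np.load("w7.npz")); d=np.load("SB.npz"); S=d["S"];B=d["B"]
i=lambda p:np.array([[np.cos(S[2]),np.sin(S[2])],[-np.sin(S[2]),np.cos(S[2])]])@(np.array(p)[:2]-S[:2])
def g(p,z):
    dd=c["R"].T@np.linalg.inv(c["K"])@[*p,1];o=-c["R"].T@c["t"];return o+dd*(z-o[2])/dd[2]
for n,p,z in(("inL",(157,41),.09),("inR",(450.5,36.5),.09),("endL",(264,166),.102),("endR",(358.5,165),.102),("beamL",(270,290),.102),("beamR",(357.5,290),.102)):
    X=g(p,z);print(n,np.round(X,4),"stand",np.round(i(X),4))
E
```

```text
inL [0.5352 0.2303 0.09  ] stand [-0.1775 -0.072 ]
inR [0.6821 0.2183 0.09  ] stand [-0.1766  0.0754]
endL [0.5819 0.1647 0.102 ] stand [-0.1156 -0.0205]
endR [0.6307 0.1605 0.102 ] stand [-0.115   0.0285]
beamL [0.5757 0.095  0.102 ] stand [-0.0456 -0.0215]
beamR [0.6253 0.0901 0.102 ] stand [-0.0445  0.0284]
```

Request:
{"name": "drive_tool", "arguments": {
  "commands": [
    {"linear":[0.017,-0.004,0.02],"dr":[0.3,0.5,-0.9],"jaw":0.15},
    {"linear":[0,0,0.02],"dr":[0,0,0],"jaw":0.15},
    {"linear":[0,0,0.012],"dr":[0,0,0],"jaw":0.15},
    {"linear":[0,0,0],"dr":[0,0,0],"jaw":0.15},
    {"linear":[0,0,0],"dr":[0,0,0],"jaw":0.15}
  ]
}}

```text
clock: 8.7
tcp_pos: [0.6037, 0.1325, 0.1128]
orientation: [-2.307, -2.131, -0.0]
contact_force: [0.0, 0.1, 1.0]
grip_width: 0.0726
```

```bash
python3 - <<'E'
from plan import *
to([.6038,.1327,.0875],-1.651+np.pi/2)
E
```

```text
clk 8.7 tcp [0.6037 0.1325 0.1128] F [0.  0.1 1. ] w 0.0726
lin tool mm [ 0.2  0.1 25.3]
turn tool deg [-0.04 -0.06  0.05]
```

Excellent alignment; descend gently.

Request:
{"name": "drive_tool", "arguments": {
  "commands": [
    {"linear":[0,0,0.01],"dr":[0,0,0],"jaw":0.2},
    {"linear":[0,0,0.005],"dr":[0,0,0],"jaw":0.2},
    {"linear":[0,0,0.003],"dr":[0,0,0],"jaw":0.2},
    {"linear":[0,0,0],"dr":[0,0,0],"jaw":0.2}
  ]
}}

```text
clock: 9.2
tcp_pos: [0.6044, 0.1323, 0.0944]
orientation: [-2.308, -2.131, -0.002]
contact_force: [-1.0, 1.1, -0.3]
grip_width: 0.0683
```

```bash
python3 - <<'E'
from plan import *
to([.6038,.1327,.0875],-1.651+np.pi/2)
for n in("scene","side","wrist"):
    im=viewer.grab_frame(n); cv2.imwrite(f"pics/{n}8.png",im[:,:,::-1])
    if n=="scene":a=im[220:360,300:440]
    if n=="side":b=im[200:340,230:370]
cv2.imwrite("pics/z8.png",cv2.resize(cv2.hconcat([a,b]),None,fx=2.8,fy=2.8,interpolation=cv2.INTER_CUBIC)[:,:,::-1])
E
```

```text
clk 9.2 tcp [0.6044 0.1323 0.0944] F [-1.   1.1 -0.3] w 0.0683
lin tool mm [ 0.3 -0.6  6.9]
turn tool deg [ 0.05 -0.07  0.02]
```

View pics/z8.png

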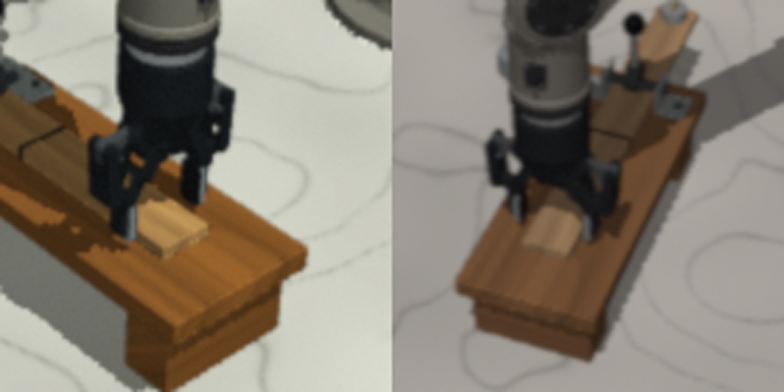

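View pics/wrist8.png

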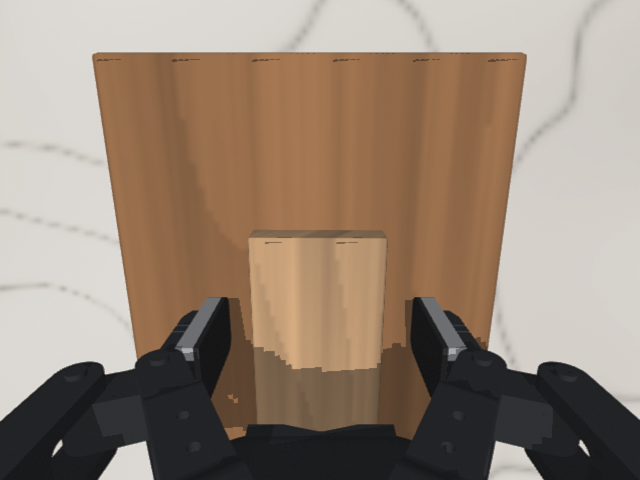

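Request:
{"name": "drive_tool", "arguments": {
  "commands": [
    {"linear":[0,-0.0005,0.003],"dr":[0,0,0],"jaw":0.25},
    {"linear":[0,0,0.002],"dr":[0,0,0],"jaw":0.3},
    {"linear":[0,0,0.001],"dr":[0,0,0],"jaw":0.34},
    {"linear":[0,0,0],"dr":[0,0,0],"jaw":0.34},
    {"linear":[0,0,0],"dr":[0,0,0],"jaw":0.36},
    {"linear":[0,0,0],"dr":[0,0,0],"jaw":0.36}
  ],
  "force": 30
}}

```text
clock: 10.1
tcp_pos: [0.6044, 0.1325, 0.0888]
orientation: [2.308, 2.131, 0.004]
contact_force: [0.1, -0.3, 0.3]
grip_width: 0.0548
```

```bash
python3 - <<'E'
from plan import *
to([.6038,.1327,.0875],-1.651+np.pi/2)
im=viewer.grab_frame("wrist"); cv2.imwrite("pics/wrist9.png",im[:,:,::-1])
E
```

```text
clk 10.1 tcp [0.6044 0.1325 0.0888] F [ 0.1 -0.3  0.3] w 0.0548
lin tool mm [ 0.1 -0.6  1.3]
turn tool deg [ 0.12 -0.09  0.01]
```

View pics/wrist9.png

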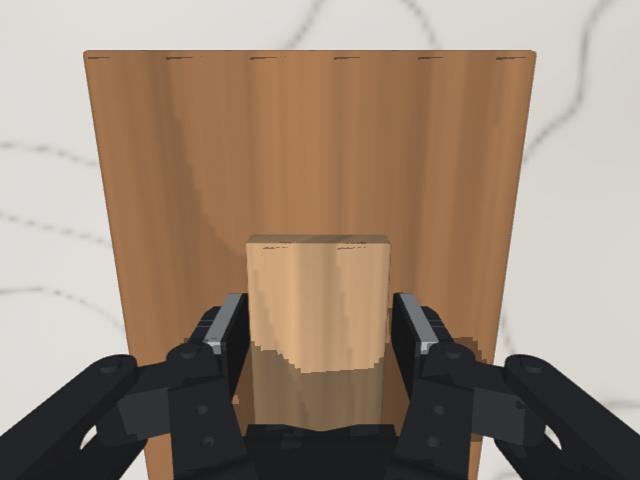

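Request:
{"name": "drive_tool", "arguments": {
  "commands": [
    {"linear":[0,-0.0005,0],"dr":[0,0,0],"jaw":0.45},
    {"linear":[0,0,0],"dr":[0,0,0],"jaw":0.5},
    {"linear":[0,0,0],"dr":[0,0,0],"jaw":0.6},
    {"linear":[0,0,0],"dr":[0,0,0],"jaw":0.6}
  ],
  "force": 50
}}

```text
clock: 10.65
tcp_pos: [0.6042, 0.1327, 0.0893]
orientation: [2.308, 2.13, 0.005]
contact_force: [-0.8, -0.5, 0.5]
grip_width: 0.0485
```

```bash
python3 - <<'E'
from plan import *
o,R=now(); print(o["tcp_pos"],o["contact_force"],o["moment"],o["grip_width"])
to([.6038,.1327,.0875],-1.6505+np.pi/2)
for n in("scene","wrist"):
    im=viewer.grab_frame(n); cv2.imwrite(f"pics/{n}10.png",im[:,:,::-1])
a=cv2.imread("pics/scene10.png")[190:350,240:440];cv2.imwrite("pics/scene10z.png",cv2.resize(a,None,fx=4,fy=3.75,interpolation=cv2.INTER_CUBIC))
E
```

```text
[0.60417038 0.13266406 0.08925007] [-0.75357683 -0.46066825  0.45594701] [-0.00855904  0.06172996  0.00727435] 0.04852598404620036
clk 10.65 tcp [0.6042 0.1327 0.0893] F [-0.8 -0.5  0.5] w 0.0485
lin tool mm [ 0.  -0.4  1.7]
turn tool deg [ 0.17 -0.11 -0.02]
```

View pics/scene10z.png

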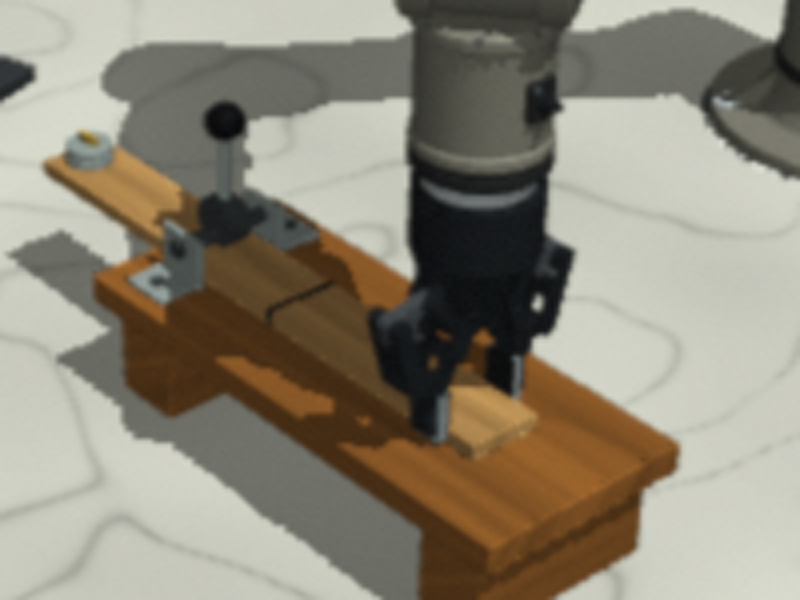

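View pics/wrist10.png

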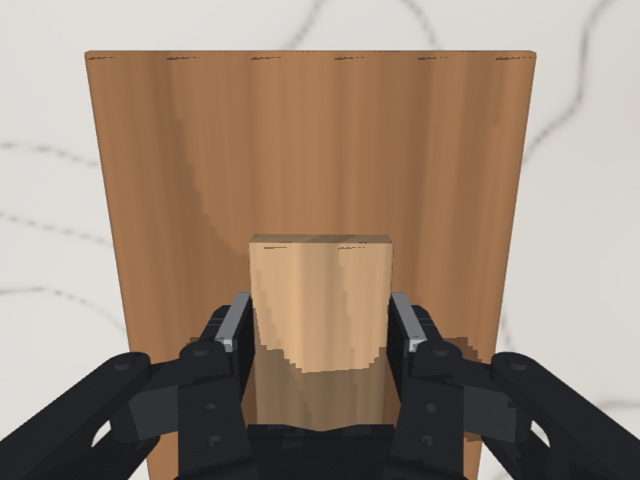

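Request:
{"name": "drive_tool", "arguments": {
  "commands": [
    {"linear":[-0.005,0,0.0003],"dr":[0,0,0],"jaw":0.6},
    {"linear":[-0.008,0,0.0003],"dr":[0,0,0],"jaw":0.6},
    {"linear":[-0.008,0,0],"dr":[0,0,0],"jaw":0.6},
    {"linear":[-0.008,0,0],"dr":[0,0,0],"jaw":0.6},
    {"linear":[-0.005,0,0],"dr":[0,0,0],"jaw":0.6},
    {"linear":[0,0,0],"dr":[0,0,0],"jaw":0.6},
    {"linear":[0,0,0],"dr":[0,0,0],"jaw":0.6}
  ],
  "force": 60
}}

```text
clock: 11.62
tcp_pos: [0.6019, 0.0973, 0.0893]
orientation: [2.309, 2.13, 0.009]
contact_force: [0.7, 1.2, 2.5]
grip_width: 0.0485
```

```bash
cat > st.py <<'E'
from plan import *
o,R=now(); print(o["tcp_pos"],o["contact_force"],o["moment"],o["grip_width"])
p0=np.array([.6042,.1327]); a=-1.6495
d=o["tcp_pos"][:2]-p0; print("along",d@[np.cos(a),np.sin(a)]*1e3,"across",d@[-np.sin(a),np.cos(a)]*1e3)
to(o["tcp_pos"],-1.6505+np.pi/2)
E
python3 st.py
```

```text
[0.6018561  0.09728258 0.08932214] [0.66271753 1.17093501 2.46150751] [ 0.34430831  0.08344454 -0.04583403] 0.048539018072209235
along 35.492066992777104 across 0.4479616630198536
clk 11.625 tcp [0.6019 0.0973 0.0893] F [0.7 1.2 2.5] w 0.0485
lin tool mm [0. 0. 0.]
turn tool deg [ 0.25 -0.22 -0.04]
```

Request:
{"name": "drive_tool", "arguments": {
  "commands": [
    {"linear":[-0.006,0,0.0002],"dr":[0,-0.1,0],"jaw":0.6},
    {"linear":[-0.009,0,0.0002],"dr":[0,-0.05,0],"jaw":0.6},
    {"linear":[-0.009,0,0],"dr":[0,0,0],"jaw":0.6},
    {"linear":[-0.009,0,0],"dr":[0,0,0],"jaw":0.6},
    {"linear":[-0.006,0,0],"dr":[0,-0.05,0],"jaw":0.6},
    {"linear":[0,0,0],"dr":[0,0,0],"jaw":0.6},
    {"linear":[0,0,0],"dr":[0,0,0],"jaw":0.6}
  ]
}}

```text
clock: 12.5
tcp_pos: [0.5989, 0.0563, 0.0893]
orientation: [2.307, 2.128, 0.007]
contact_force: [-0.2, 3.5, 3.1]
grip_width: 0.048
```

```bash
python3 st.py; python3 - <<'E'
from plan import *
for n in("scene","side","wrist"):
    im=viewer.grab_frame(n); cv2.imwrite(f"pics/{n}11.png",im[:,:,::-1])
a=cv2.imread("pics/scene11.png")[190:350,220:420];cv2.imwrite("pics/scene11z.png",cv2.resize(a,None,fx=4,fy=3.75,interpolation=cv2.INTER_CUBIC))
E
```

```text
[0.59893372 0.05631754 0.08931111] [-0.21260328  3.5367717   3.07820456] [ 0.49348348  0.10194225 -0.01477841] 0.04802761164045953
along 76.56006159885818 across 0.7553951037532145
clk 12.5 tcp [0.5989 0.0563 0.0893] F [-0.2  3.5  3.1] w 0.048
lin tool mm [0. 0. 0.]
turn tool deg [ 0.31 -0.07 -0.03]
```

View pics/scene11z.png

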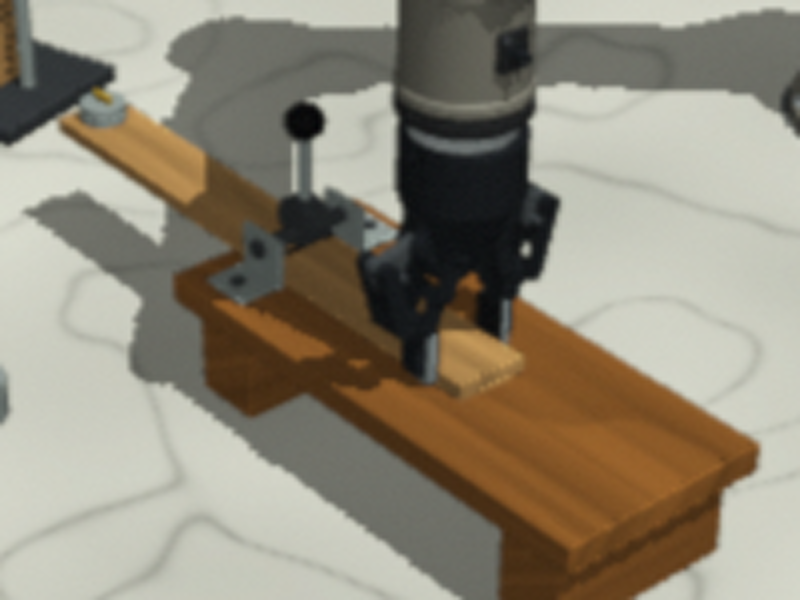

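Request:
{"name": "drive_tool", "arguments": {
  "commands": [
    {"linear":[-0.006,0.0002,0],"dr":[0,-0.05,0],"jaw":0.6},
    {"linear":[-0.009,0.0002,0],"dr":[0,0,0],"jaw":0.6},
    {"linear":[-0.009,0.0002,0],"dr":[0,-0.05,0],"jaw":0.6},
    {"linear":[-0.006,0,0],"dr":[0,0,0],"jaw":0.6},
    {"linear":[-0.003,0,0],"dr":[0,0,0],"jaw":0.6},
    {"linear":[0,0,0],"dr":[0,0,0],"jaw":0.6},
    {"linear":[0,0,0],"dr":[0,0,0],"jaw":0.6}
  ]
}}

```text
clock: 13.52
tcp_pos: [0.5967, 0.0215, 0.0893]
orientation: [2.305, 2.128, 0.005]
contact_force: [0.2, 2.3, 3.6]
grip_width: 0.0484
```

```bash
python3 st.py; cat > shots.py <<'E'
from plan import *
import sys
t=sys.argv[1]
for n in("scene","side","wrist"):
    im=viewer.grab_frame(n); cv2.imwrite(f"pics/{n}{t}.png",im[:,:,::-1])
    if n=="scene":a=im[225:285,240:340]
    if n=="side":b=im[205:265,280:360]
cv2.imwrite(f"pics/a{t}.png",cv2.resize(a,None,fx=8,fy=8,interpolation=cv2.INTER_CUBIC)[:,:,::-1])
cv2.imwrite(f"pics/b{t}.png",cv2.resize(b,None,fx=8,fy=8,interpolation=cv2.INTER_CUBIC)[:,:,::-1])
E
python3 shots.py 12
```

```text
[0.59670023 0.02145502 0.0893105 ] [0.20199209 2.31873382 3.60402431] [ 0.5037365   0.08862966 -0.02856855] 0.04842139263849698
along 111.49026245734635 across 1.269802833513526
clk 13.525 tcp [0.5967 0.0215 0.0893] F [0.2 2.3 3.6] w 0.0484
lin tool mm [0. 0. 0.]
turn tool deg [ 0.3   0.02 -0.01]
```

View pics/a12.png

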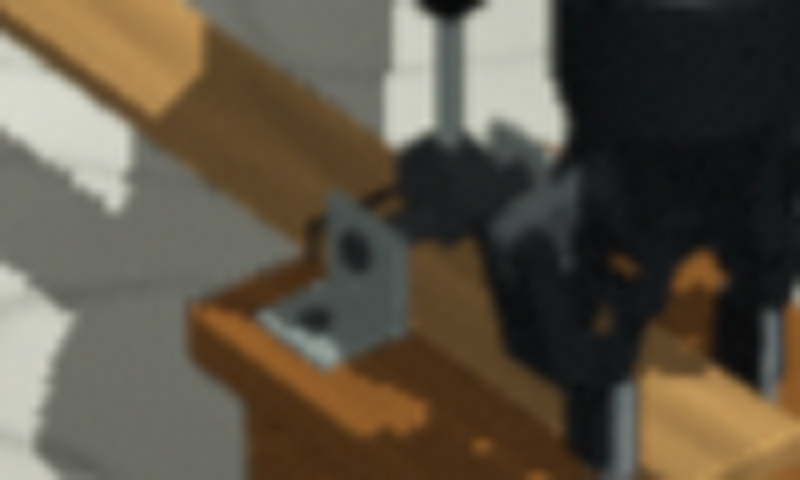

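View pics/b12.png

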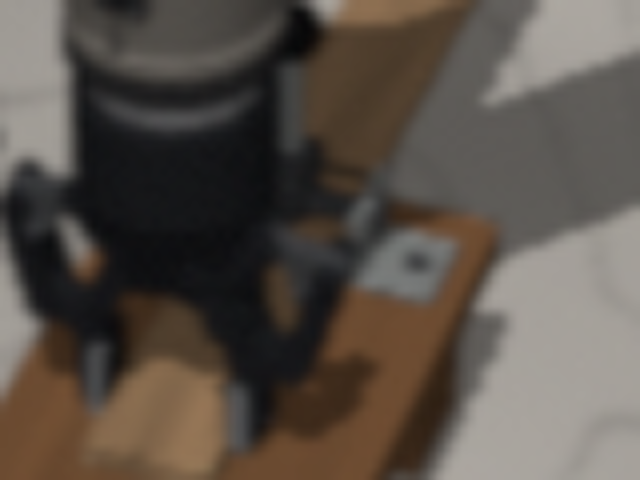

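View pics/wrist12.png

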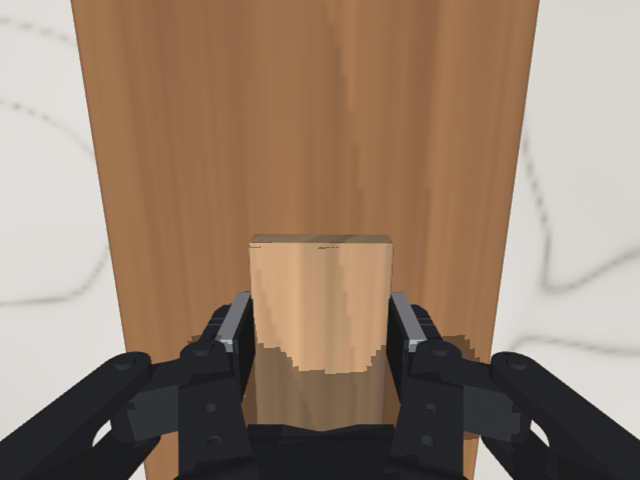

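```bash
python3 - <<'E'
from plan import *
S=np.load("SB.npz")["S"]
i=lambda p:np.array([[np.cos(S[2]),np.sin(S[2])],[-np.sin(S[2]),np.cos(S[2])]])@(np.array(p)[:2]-S[:2])
def g(n,p,z):
    c=C[n];dd=c["R"].T@np.linalg.inv(c["K"])@[*p,1];o=-c["R"].T@c["t"];return o+dd*(z-o[2])/dd[2]
for n,p,z in(("mk1",(279.6,252.8),.102),("mk2",(289.4,248.75),.102),("cornerL",(240+190/8,225+303/8),.09),("edge2",(240+300/8,225+260/8),.09)):
    print(n,i(g("scene",p,z)))
# same measured at start: mark
z=lambda q:np.array([230,210])+np.array(q)/[4,3.75]
for q in((310,243),(372,208)):print("start mark",i(g("scene",z(q),.102)))
print("start corner",i(g("scene",z((134,203)),.09)))
P=pl(S,[[.18,.027,.102],[.18,-.023,.102],[.176,.027,.102],[.18,.075,.09],[.18,.03,.09]]);print(((proj("scene",P)-[240,225])*8).round())
E
```

```text
mk1 [0.17569092 0.02399385]
mk2 [ 0.17444858 -0.00660804]
cornerL [0.17957784 0.07139536]
edge2 [0.17658448 0.0304382 ]
start mark [0.05659606 0.03107064]
start mark [ 0.06235516 -0.02317077]
start corner [0.17549534 0.07516281]
[[301. 220.]
 [424. 165.]
 [309. 225.]
 [180. 307.]
 [295. 255.]]
```

Request:
{"name": "drive_tool", "arguments": {
  "commands": [
    {"linear":[-0.003,0,0],"dr":[0,0,0],"jaw":0.6},
    {"linear":[-0.0015,0,0],"dr":[0,0,0],"jaw":0.6},
    {"linear":[0,0,0],"dr":[0,0,0],"jaw":0.6},
    {"linear":[0,0,0],"dr":[0,0,0],"jaw":0.6}
  ]
}}

```text
clock: 14.18
tcp_pos: [0.5963, 0.0175, 0.0893]
orientation: [2.305, 2.129, 0.006]
contact_force: [0.7, 2.3, 3.4]
grip_width: 0.0483
```

```bash
python3 st.py;python3 shots.py 13
```

```text
[0.59632867 0.01745609 0.08930901] [0.73669729 2.28213169 3.44269013] [ 0.5157514   0.06058294 -0.05524336] 0.04830149588740294
along 115.50603110991389 across 1.213790821422929
clk 14.175 tcp [0.5963 0.0175 0.0893] F [0.7 2.3 3.4] w 0.0483
lin tool mm [0. 0. 0.]
turn tool deg [ 0.3  -0.01  0.04]
```

View pics/a13.png

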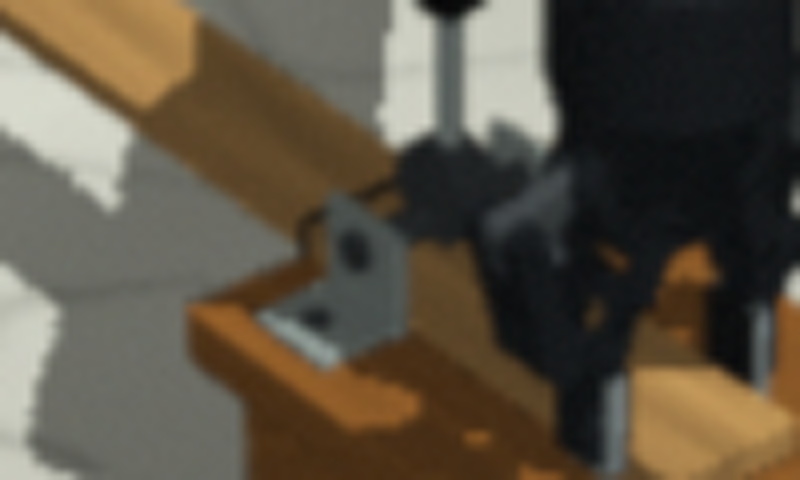

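View pics/scene13.png

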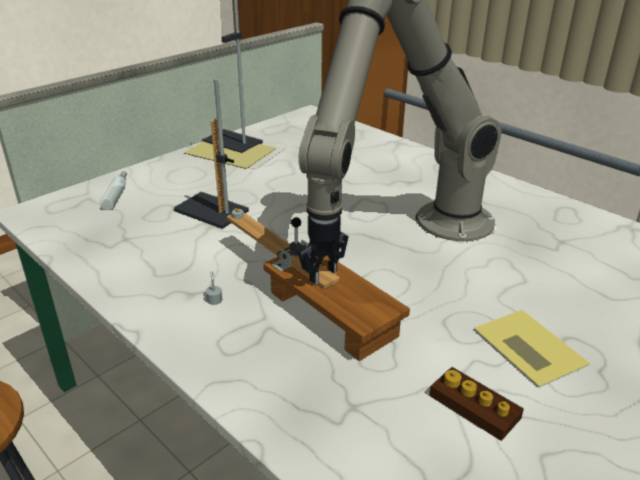

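View pics/side13.png

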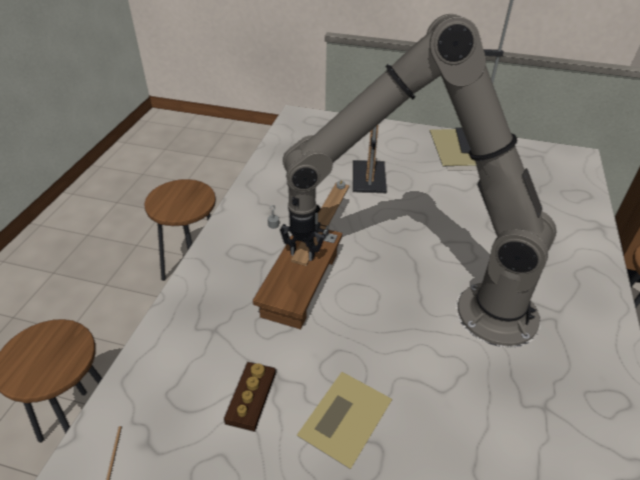

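```bash
python3 - <<'E'
from plan import *
S=np.load("SB.npz")["S"].copy()
im=cv2.imread("pics/scene13.png")[238:272,255:300]; k=17
o=cv2.resize(im,None,fx=k,fy=k,interpolation=cv2.INTER_CUBIC)
def L(A,col):
    P=((proj("scene",pl(S,A))-[255,238]+.5)*k).astype(int); cv2.line(o,tuple(map(int,P[0])),tuple(map(int,P[1])),col,1)
L([[.18,.075,.09],[.18,-.075,.09]],(0,0,255))
for dx,c in((-.002,(255,0,0)),(.002,(0,255,0))):
    L([[.18+dx,.03,.102],[.18+dx,-.02,.102]],c)
    L([[.18+dx,.03,.102],[.18+dx,.03,.09]],c)
cv2.imwrite("pics/ov13.png",o)
E
```

```text
(no output)
```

View pics/ov13.png

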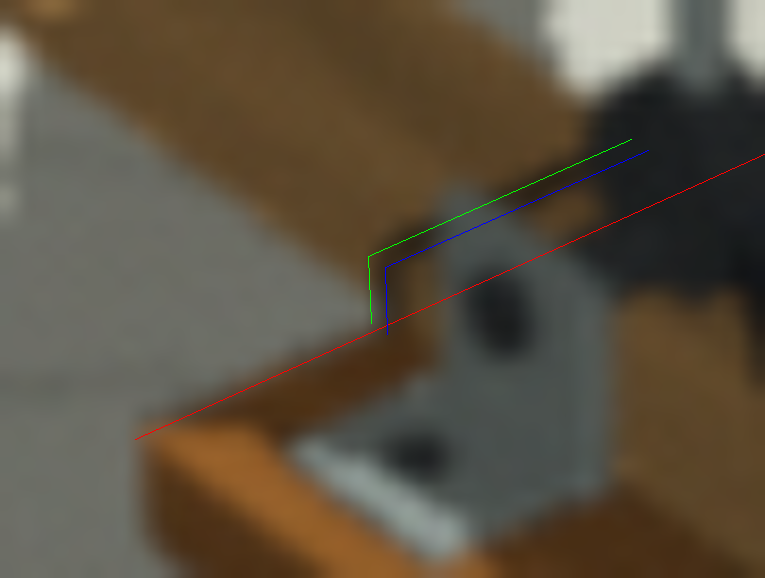

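```bash
python3 - <<'E'
from plan import *
S=np.load("SB.npz")["S"].copy()
im=cv2.imread("pics/scene13.png")[200:246,220:280]; k=12
o=cv2.resize(im,None,fx=k,fy=k,interpolation=cv2.INTER_CUBIC)
def L(A,col):
    P=((proj("scene",pl(S,A))-[220,200]+.5)*k).astype(int); cv2.line(o,tuple(map(int,P[0])),tuple(map(int,P[1])),col,1)
y=.0035
for z,c in((.102,(0,255,0)),(.09,(255,0,0))):
    L([[.42,y+.025,z],[.42,y-.025,z]],c)
    L([[.42,y+.025,z],[.2,y+.025,z]],c)
L([[.42,y-.025,.102],[.2,y-.025,.102]],(0,255,0))
cv2.imwrite("pics/ovb13.png",o)
E
```

```text
(no output)
```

View pics/ovb13.png

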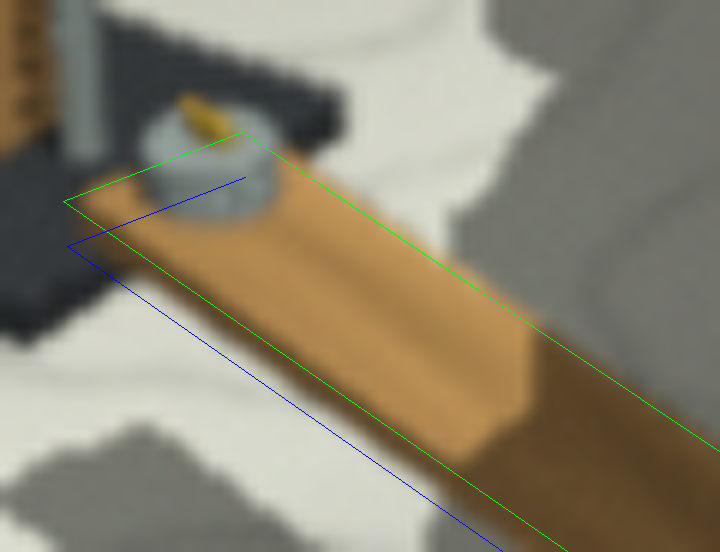

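```bash
python3 - <<'E'
from plan import *
for t in("6","13"):
    im=cv2.imread(f"pics/scene{t}.png",0); sub=im[214:229,288:304]; m=sub<50; ys,xs=np.nonzero(m); print("knob",xs.mean()+288,ys.mean()+214,m.sum())
o,_=now(); print(o["clock"],o["tcp_pos"],o["contact_force"],o["qvel"].round(4))
from bench import job
print(job.hand_in())
E
```

```text
knob 295.8030303030303 221.8939393939394 66
knob 295.7121212121212 221.84848484848484 66
14.325 [0.59632147 0.017414   0.08932535] [-0.12414667  1.85694523  3.70698591] [-0.      0.0016 -0.0013  0.0011  0.0004  0.0013 -0.0008]
the job is handed in; nothing more can be done
None
```

I swung the clamp lever upright and slid the beam about 115.5 mm outward. The scribed line now lies over the stand's edge, and I handed the job in at 14.3 s with the beam still gripped at 60 N.

Last checks:
- **Mark over edge:** in the scene picture the line is parallel to the stand's edge and within about 0.5 mm of it. The slide worked out earlier ranged from 115.5 to 116.2 mm, so the mark could be up to 1 mm short.
- **Square and level:** the beam's outline runs parallel to the predicted level outline, with only the half-pixel shift that the stand shows too. It drifted 1.2 mm sideways during the slide, without touching the bracket.
- **Holding:** the tool stayed at 89.3 mm height. The beam pushes up on the grip with about 3.5 N, and it did not slip in the fingers.
- **Lever:** the knob is where I left it. The scene and wrist views put the lever at 0.00 to 0.02 rad.
- **Bystanders:** the last pictures show the retort, hook mass, mass set and workbook where they were at the start, compared by eye.

Two things did not go as planned. The knob slipped about 5 mm in the pads during the swing, so I added 7 mm of travel, guided by the wrist camera. The clamp axle also appeared about 1.3 mm farther out in the wrist view than the stand's fit says, a possible lever error of about 0.015 rad, which I left.

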